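# Tap the topping cup to the middle of the portion scale and zero it

### The job

The small white footed cup was put down off-centre on the round pan of the portion scale. Without gripping or lifting it, nudge it gently with the fingertips until its whole foot stands inside the yellow ring on the pan, never toppling it or knocking it off, then let go of it and press the green tare button all the way down with a fingertip. Leave the red power button and everything else on the table alone.

Things in the scene. Friction and masses are not known exactly. Their poses are not given: they have to be found in the camera images.
- cup: White ceramic footed cup like an egg cup, 68 mm tall, top-heavy, about 0.12 kg, loose on the pan. Origin at the centre of its underside, z up its axis. Foot: disc 42 mm in diameter with an upright side 12 mm high, the widest part; above it a thin stem (14 mm) and an open bowl 36 mm in diameter from 40 mm up to the rim at 68 mm. Pushed low on the foot it slides; pushed at the bowl it tips over.
- cup_foot (a point): Centre of the underside of the cup's foot (same point as the cup's origin).
- pan_center (a point): Centre of the top face of the scale's round dark pan, the point over which the cup must stand. The pan is rigid, 104 mm in diameter, 8 mm thick, its top level, 72 mm above the table. A flat painted yellow ring around this point has an inner diameter of 56 mm (outer 65 mm); it is not raised. The cup starts 20 to 31 mm off this point, in any direction.
- scale: Grey portion scale, fixed to the table: housing 210 mm (x) by 160 mm (y), top at 50 mm, origin at the centre of its underside, turned up to 0.5 rad either way. Its front, with display and the two buttons, is at its -x end, towards the robot. The pan's centre is 35 mm from the origin along its +x.
- tare (a joint): Travel of the green tare button, pressed straight down: 0 up, 0.006 m fully down. Spring: 5 N to bring it fully down; springs back up. It counts as pressed beyond 0.0045.
- tare_top (a point): Centre of the top of the green tare button (24 mm in diameter) on the front of the scale, 72 mm above the table when up, rising 10 mm out of a black collar 40 mm in diameter; 80 mm from the red one, and about 115 to 125 mm from the middle of the pan; either may be on the left.
- power (a joint): Travel of the red power button next to it: 0 up, 0.006 m down. Not to be pressed.
- power_top (a point): Centre of the top of the red power button (24 mm in diameter), same build and height as the green one.
- spare_cup: A blue cup of the same shape standing on the table beside the scale. Leave alone. Origin: centre of its underside.
- spice_jar: Small jar with a red lid, 44 mm in diameter, 75 mm tall, on the table beside the scale. Leave alone. Origin: centre of its underside.
- sauce_bottle: Red bottle, 60 mm in diameter, 170 mm tall, farther off. Leave alone. Origin: centre of its underside.
- tomato_can: Red can, 84 mm in diameter, 110 mm tall, farther off. Leave alone. Origin: centre of its underside.
- dip_bowl: Terracotta bowl, 100 mm in diameter, 45 mm tall. Leave alone. Origin: centre of its underside.
- spoon: Steel spoon lying on the table. Leave alone.
Mind the look-alikes: they are no part of the job. Leave any purple look-alike of the cup alone.

How it is judged:
By the outcome, as a careful person would: the job done as asked, in the order asked, and still so for the second after the job is handed in, with the robot touching nothing.
It also fails if it takes over 42 s, if anything falls off the work surface, if the arm or the gripper's body presses on something with over 40 N, if the wrist force passes 120 N, or if a joint passes its speed limit or range.

### The arm

A 7-joint arm with a two-finger parallel gripper is mounted at the origin on the work surface. World frame = base frame: x ahead of the robot, y to its left, z up, the work surface at z = 0. Lengths are in mm, angles in rad, forces in N, time in s.
With the tool pointing down it reaches from about 400 to 875 mm from the base axis. Payload 4.4 kg.
Tool frame: the origin (TCP) lies at the very end of the fingers, on their centre line; the grasp point (between the pads) lies 19 mm behind it (ctrl.hold_point_z is the z of the grasp point in the tool frame, in mm); z points along the fingers, y is the direction in which the jaws open and shut (so a half turn about z gives the same grasp; the last joint's range is limited). The gripper opens to 85 mm and grips with 20 to 120 N. Pads are 22 mm wide; open, the fingers measure 114 mm over their backs; the gripper's body (76 mm by 85 mm) begins 54 mm behind the grasp point. The pads swing forward as they close: fully open they stand 13 mm farther back than shut.
Start: joints at [-1.267, 0.628, 0.038, 1.517, -0.027, 0.996, -0.02], TCP at [234.906, 606.083, 231.313] pointing down, gripper open.
Joint ranges: [-3.06, 3.06], [-0.37, 2.12], [-1.25, 1.32], [0.18, 2.47], [-1.1, 4.24], [0.23, 1.98], [-2.94, 2.94]. Speed limits (rad/s): [2.57, 2.57, 3.14, 3.14, 3.14, 3.14, 3.14].

### API

Orientations are given as a rotation vector (axis times angle).
In Python, from cell import ctrl, snapshot, camera_info, order, recognise, tip_of gives the robot as it stands.
- The arm moves only by the shell command python3 -m creep 'ROWS' [FORCE]. ROWS is JSON, a list of rows, each a list of 7 numbers: the turn, a rotation vector about the tool's x, y, z in units of 5 degrees (1.0 is 5 degrees), then the shift along the tool's x, y, z in units of 60 mm (1.0 is 60 mm), then the closure, from 0 (fully open) to 1 (shut). In form: [[ax, ay, az, tx, ty, tz, claw], ...]. A call has 1 to 20 rows; each row is the pose to reach, as a shift and turn from the pose commanded when the call began, along the tool's axes at that moment; what a row does not reach only later rows make up. A row lasts 1/8 s, in which the tool goes at most 62.5 mm and 10.7 degrees, less where a joint would pass 70% of its speed; a pose out of reach is approached as far as the arm can. A call with a gripper value outside its range is refused whole. The fingers move at their own pace and stop on an object; FORCE is the grip in N (left out, the last holds). Time passes only in rows, so rows that repeat a pose let the fingers close. It gives the time, the measured TCP pose, the force and the opening at its end, in the units of the state.
- ctrl.state(): the state, without advancing time (a new reading comes with each control period).
- snapshot(name): name is "side" or "top"; returns the picture (384x512x3 uint8, blue, green, red); there is no depth.
- camera_info(name): a dict with "intrinsics" (3x3 intrinsics, pixels), "D" ([k1, k2, p1, p2, k3] as OpenCV has them; the pictures are not rectified), "pose" (4x4, takes a point from camera to world coordinates). Camera axes: x right, y up, looking along -z (the intrinsics and any distortion apply to the point x, -y, -z); pixel columns grow to the right and rows downward; lengths in mm; the calibration is good to about 2 mm. A picture is of the moment at which its call begins. camera_info takes no time and is no camera call.
- order.close_job(): hands the job in, once; it reports no verdict.
Trained networks look in the newest picture that a camera, given by its name, has taken for a name from the list of things; names that differ only in an ending like _2 or _b are one class to them, and where a whole thing is asked for, a point or a joint stands for the part that bears it (a point fixed in the world has none). Each returns a list of dicts, best first, with "confidence" (0 to 1); they miss things now and then, are a little off and sometimes report something else, mostly with a low value. They report only what shows in the picture. A call takes as long as a camera call. They do not tell look-alikes from the thing itself.
- recognise(camera, thing): "xy" ([column, row] in pixels, amid what is visible of it).
- tip_of(camera, thing): "xy" ([column, row] in pixels: a listed point, or the origin of a listed thing).
The state is a dict: "t": time; "joint_positions": joint angles; "qvel": joint speeds; "tau": joint torques, N m; "tcp_pos": TCP position; "eef_rot": TCP orientation; "wrist_force": force on the tool from outside, world axes, zero at the start; "wrist_torque": the same for the moment, N m; "opening": opening from 0.0 (shut) to 1.0 (fully open).
Only numpy, scipy, OpenCV 4.12 (cv2) and the standard library are available. Lean on these libraries where they do the work, as an engineer would, in place of code of your own. Each camera call takes 0.05 s, during which the arm holds its last target.

## Working session

There is one attempt and no reset: what is moved stays moved. The work goes in short steps, Python scripts to look and compute and a shell command to move; the robot and the scene stay as the last step left them, time stands still between calls to the robot, and variables do not carry over. Pictures are saved under pics/ and viewed, and the job is handed in when it is done.

```bash
ls; mkdir -p pics
python3 - <<'E'
from cell import ctrl,snapshot,camera_info,recognise,tip_of
import cv2
for n in("side","top"):
    cv2.imwrite(f"pics/{n}0.png",snapshot(n))
    c=camera_info(n);print(n,c)
for n in("side","top"):
    for th in("cup_foot","pan_center","tare_top","power_top","scale"):
        print(n,th,[(d['xy'],round(d['confidence'],2)) for d in tip_of(n,th)])
print(ctrl.state())
E
```

```text
pics
side {'intrinsics': array([[349.86110136,   0.        , 250.48949788],
       [  0.        , 349.86110136, 190.51143056],
       [  0.        ,   0.        ,   1.        ]]), 'D': array([0.01321642, 0.        , 0.        , 0.        , 0.        ]), 'pose': array([[-9.73023752e-01,  1.61901302e-01, -1.64355550e-01,
         4.25559857e+02],
       [-2.30087178e-01, -7.33108537e-01,  6.40009190e-01,
         6.31202242e+02],
       [-1.68721360e-02,  6.60560248e-01,  7.50583433e-01,
         8.17021159e+02],
       [ 0.00000000e+00,  0.00000000e+00,  0.00000000e+00,
         1.00000000e+00]])}
top {'intrinsics': array([[495.754615  ,   0.        , 262.74602882],
       [  0.        , 495.754615  , 192.10637051],
       [  0.        ,   0.        ,   1.        ]]), 'D': array([0.07064184, 0.        , 0.        , 0.        , 0.        ]), 'pose': array([[-1.42367539e-02,  9.77770053e-01, -2.09196171e-01,
         3.56795070e+02],
       [-9.99898622e-01, -1.39731552e-02,  2.73799424e-03,
         6.75847276e+00],
       [-2.46001796e-04,  2.09213944e-01,  9.77869861e-01,
         1.
[... 565 characters left out ...]
 221.9], 0.61)]
{'t': 0.6, 'joint_positions': array([-1.26676443,  0.62838685,  0.03849679,  1.51741137, -0.02699593,
        0.9962965 , -0.01998762]), 'qvel': array([-0.00020952,  0.00122022,  0.00049705,  0.00025323,  0.00099253,
        0.00140975,  0.0001381 ]), 'tau': array([-2.11135230e-04, -5.62985408e+01,  1.22501146e+00, -1.93692666e+01,
        1.09456253e-02,  1.85571822e-03, -6.91974435e-06]), 'tcp_pos': array([234.92597305, 606.07152457, 231.3182433 ]), 'eef_rot': array([-5.77632093e-01, -3.08799998e+00, -3.40249651e-05]), 'wrist_force': array([ 0.84544415, -0.09973123,  0.09102106]), 'wrist_torque': array([-0.05325392,  0.00676884,  0.01247775]), 'opening': 1.0002367423020608}
```

Run:
```python
import cv2
a=cv2.imread("pics/side0.png");b=cv2.imread("pics/top0.png")
cv2.imwrite("pics/side0z.png",cv2.resize(a[100:280,140:380],(800,600),interpolation=cv2.INTER_CUBIC))
cv2.imwrite("pics/top0z.png",cv2.resize(b[120:285,210:430],(800,600),interpolation=cv2.INTER_CUBIC))
```

```text
(no output)
```

View pics/side0.png

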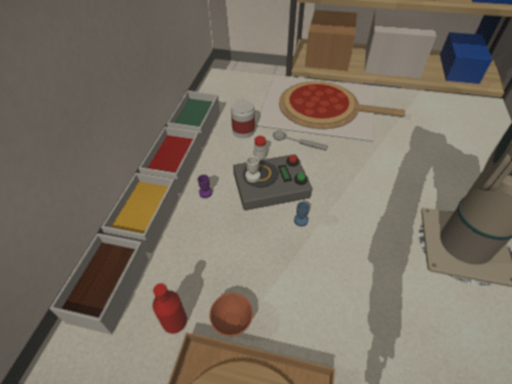

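View pics/top0.png

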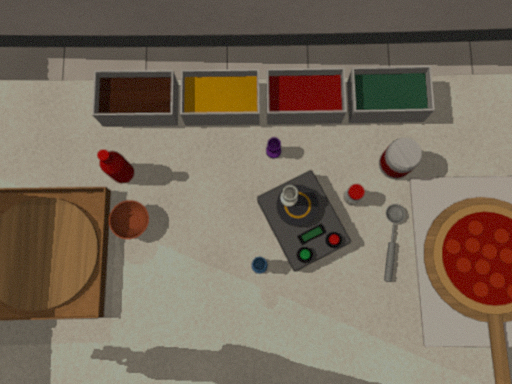

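```bash
cat > h.py <<'E'
import numpy as np,cv2
from cell import ctrl,snapshot,camera_info,recognise,tip_of
from scipy.spatial.transform import Rotation as R
def ray(n,uv):
    c=camera_info(n);p=cv2.undistortPoints(np.array([[uv]],float),c['intrinsics'],c['D'])[0,0]
    d=c['pose'][:3,:3]@np.array([p[0],-p[1],-1]);return c['pose'][:3,3],d
def at(n,uv,z):
    o,d=ray(n,uv);return (o+d*(z-o[2])/d[2])[:2].round(1)
def proj(n,P):
    c=camera_info(n);T=np.linalg.inv(c['pose']);q=np.atleast_2d(P)@T[:3,:3].T+T[:3,3];q=q*[1,-1,-1]
    return cv2.projectPoints(q.reshape(-1,1,3).astype(float),np.zeros(3),np.zeros(3),c['intrinsics'],c['D'])[0].reshape(-1,2)
def tri(a,b):
    (o1,d1),(o2,d2)=ray("side",a),ray("top",b)
    s=np.linalg.lstsq(np.c_[d1,-d2],o2-o1,rcond=None)[0]
    return ((o1+d1*s[0]+o2+d2*s[1])/2).round(1),np.linalg.norm(o1+d1*s[0]-o2-d2*s[1]).round(1)
E
python3 - <<'E'
from h import *
print("cup",at("side",(252.2,176.2),72),at("top",(286.8,199.5),72),at("side",(206.9,194.6),72))
print("pan",at("side",(259.2,171.3),72),at("top",(296.9,204.9),72))
print("tare",at("side",(298.9,141.7),72),at("top",(307.8,255.9),72))
print("power",at("side",(289.3,155.1),72),at("top",(335,239),72))
E
```

```text
cup [596.7 -59.7] [594.2 -55.7] [705.   37.3]
pan [580.9 -83.9] [580.3 -80.2]
tare [ 484.6 -241.5] [ 455.2 -102.8]
power [ 504.7 -172.6] [ 495. -170.]
```

View zooms.

View pics/side0z.png

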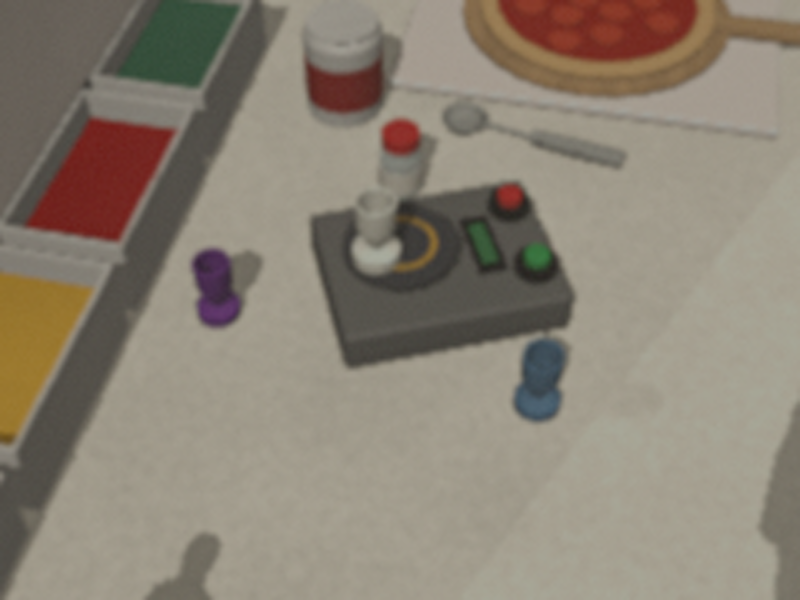

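View pics/top0z.png

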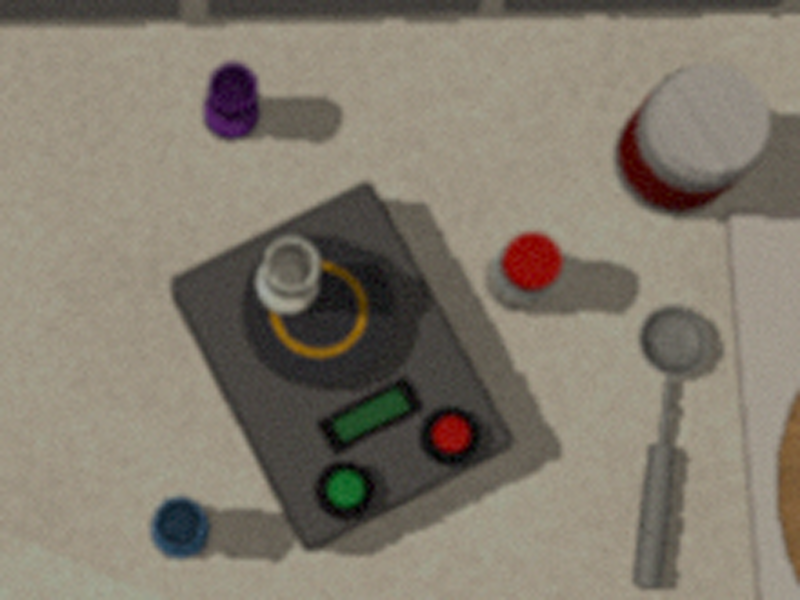

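```bash
cat >> h.py <<'E'
def blob(im,kind,box):
    h=cv2.cvtColor(im,cv2.COLOR_BGR2HSV);H,S,V=[h[...,i].astype(int) for i in range(3)]
    m={'green':(H>45)&(H<80)&(S>120)&(V>60),'red':((H<8)|(H>172))&(S>150)&(V>90),'yellow':(H>15)&(H<32)&(S>110)&(V>90),'purple':(H>125)&(H<160)&(S>80)}[kind]
    x0,y0,x1,y1=box;m2=np.zeros_like(m);m2[y0:y1,x0:x1]=m[y0:y1,x0:x1]
    ys,xs=np.nonzero(m2);return (xs.mean(),ys.mean()) if len(xs) else None,len(xs),(xs,ys)
E
python3 - <<'E'
from h import *
s=cv2.imread("pics/side0.png");t=cv2.imread("pics/top0.png")
for n,im,B in(("side",s,{'green':(290,168,312,190),'red':(284,152,302,168)}),("top",t,{'green':(295,245,316,266),'red':(324,230,344,250)})):
    for k in B:
        c,N,_=blob(im,k,B[k]);print(n,k,np.round(c,1),N,at(n,c,70))
    b={'side':(235,155,285,192),'top':(275,180,320,225)}[n]
    c,N,(xs,ys)=blob(im,'yellow',b)
    P=np.array([at(n,(x,y),72) for x,y in zip(xs,ys)])
    A=np.c_[2*P,np.ones(len(P))];q=np.linalg.lstsq(A,(P**2).sum(1),rcond=None)[0]
    print(n,'ring',N,q[:2],np.sqrt(q[2]+q[0]**2+q[1]**2))
E
```

```text
side green [300.8 176. ] 25 [457.8 -93. ]
side red [292.3 158.5] 38 [ 493.3 -161.5]
side ring 52 [577.30630355 -80.24140254] 29.369117138684324
top green [304.6 254. ] 78 [460.1 -95.3]
top red [333.7 238.9] 75 [ 495.4 -167. ]
top ring 106 [581.16380722 -80.69486642] 30.414221096941425
```

```bash
cat >> h.py <<'E'
def circ(c,r,z,n=60):
    a=np.linspace(0,2*np.pi,n);return np.c_[c[0]+r*np.cos(a),c[1]+r*np.sin(a),np.full(n,z)]
def overlay(n,im,cup,pan,out,box,sc=6):
    x0,y0,x1,y1=box;z=cv2.resize(im[y0:y1,x0:x1],None,fx=sc,fy=sc,interpolation=cv2.INTER_CUBIC)
    for P,col in((circ(cup,21,72),(255,0,255)),(circ(cup,21,84),(255,0,255)),(circ(cup,18,140),(255,255,0)),(circ(pan,28,72),(0,255,0)),(circ(pan,52,72),(0,255,0))):
        q=((proj(n,P)-[x0,y0]+.5)*sc).astype(np.int32);cv2.polylines(z,[q],True,col,1)
    cv2.imwrite(out,z);return z
def rows(pos,Rt):
    s=ctrl.state();R0=R.from_rotvec(s['eef_rot'])
    r=(R0.inv()*Rt).as_rotvec()*180/np.pi/5;t=R0.inv().apply(np.array(pos)-s['tcp_pos'])/60
    print('row',np.r_[r,t].round(3).tolist())
def tool(dx,tilt,sgn=-1):
    # tool -x along d (angle deg) if sgn=-1, tilt deg leaning tip toward d
    a=np.deg2rad(dx);d=np.array([np.cos(a),np.sin(a),0]);x=sgn*d;zt=np.array([0,0,-1.]);y=np.cross(zt,x)
    return R.from_matrix(np.c_[x,y,zt])*R.from_rotvec([0,np.deg2rad(sgn*tilt),0])
E
python3 - <<'E'
from h import *
a=overlay("side",cv2.imread("pics/side0.png"),(596,-59),(579.5,-82.5),"pics/o1.png",(225,140,315,200),6)
b=overlay("top",cv2.imread("pics/top0.png"),(594.3,-56),(580.8,-80.5),"pics/o2.png",(255,165,345,225),6)
cv2.imwrite("pics/o12.png",cv2.resize(np.vstack([a,b]),(450,600)))
Rt=tool(-121.8,8)
d=np.array([np.cos(np.deg2rad(-121.8)),np.sin(np.deg2rad(-121.8))])
p=np.array([595.3,-57.3])-d*(21+11+20)
print(p);rows([*p,180],Rt)
E
```

```text
[622.70170137 -13.10557996]
row [1.404, -1.166, 20.086, -9.756, -7.286, 0.855]
```

View pics/o12.png

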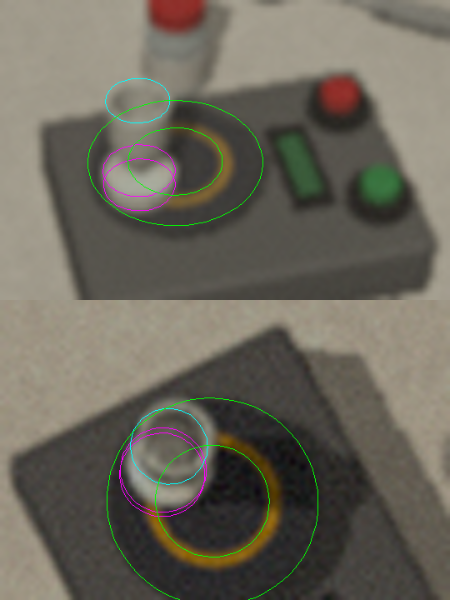

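```bash
python3 -m creep '[[1.4,-1.17,20.1,-9.756,-7.286,0.5,1],[1.4,-1.17,20.1,-9.756,-7.286,0.5,1],[1.4,-1.17,20.1,-9.756,-7.286,0.5,1],[1.4,-1.17,20.1,-9.756,-7.286,0.5,1],[1.4,-1.17,20.1,-9.756,-7.286,0.5,1],[1.4,-1.17,20.1,-9.756,-7.286,0.5,1],[1.4,-1.17,20.1,-9.756,-7.286,0.5,1],[1.4,-1.17,20.1,-9.756,-7.286,0.5,1],[1.4,-1.17,20.1,-9.756,-7.286,0.5,1],[1.4,-1.17,20.1,-9.756,-7.286,0.5,1],[1.4,-1.17,20.1,-9.756,-7.286,0.5,1],[1.4,-1.17,20.1,-9.756,-7.286,0.5,1],[1.4,-1.17,20.1,-9.756,-7.286,0.5,1],[1.4,-1.17,20.1,-9.756,-7.286,0.5,1],[1.4,-1.17,20.1,-9.756,-7.286,0.5,1],[1.4,-1.17,20.1,-9.756,-7.286,0.5,1]]' 20
python3 - <<'E'
from h import *
Rt=tool(-121.8,8)
rows([622.7,-13.1,110],Rt); rows([622.7,-13.1,77],Rt)
for n,b in(("side",(180,110,320,220)),("top",(220,120,360,230))):
    z=overlay(n,snapshot(n),(594.5,-57.5),(580,-81),f"pics/m1{n}.png",b,5)
    p=ctrl.state()['tcp_pos'];print(p,proj(n,p),ctrl.state()['t'])
E
```

```text
t: 2.6
tcp_pos: [622.5, -11.5, 201.4]
eef_rot: [2.68, 1.494, -0.186]
wrist_force: [-0.1, 0.0, -0.5]
opening: -0.001
row [0.002, -0.008, 0.011, 0.19, 0.018, 1.511]
row [0.002, -0.008, 0.011, 0.266, 0.018, 2.056]
[622.52042712 -11.78324841 201.41892538] [[237.62049795 153.19073055]] 2.65
[622.55796038 -12.08095396 201.42425501] [[269.62959525 175.93599553]] 2.7
```

```bash
cd pics; python3 -c "
import cv2,numpy as np
cv2.imwrite('m1.png',cv2.resize(np.vstack([cv2.imread('m1side.png'),cv2.imread('m1top.png')]),(384,600)))"
```

```text
(no output)
```

View pics/m1.png

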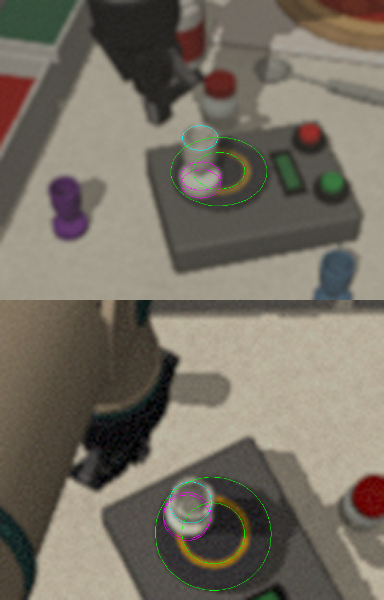

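```bash
python3 -m creep '[[0,0,0,0.1,0.015,0.8,1],[0,0,0,0.19,0.015,1.5,1],[0,0,0,0.23,0.015,1.8,1],[0,0,0,0.265,0.018,2.06,1],[0,0,0,0.265,0.018,2.06,1],[0,0,0,0.265,0.018,2.06,1]]' 20
python3 - <<'E'
from h import *
s=ctrl.state();print(s['tcp_pos'],s['wrist_force'])
for n,b in(("side",(180,110,320,220)),("top",(220,120,360,230))):
    z=overlay(n,snapshot(n),(594.5,-57.5),(580,-81),f"pics/m2{n}.png",b,5)
    p=ctrl.state()['tcp_pos'];q=proj(n,p)[0];print(q);q=((q-b[:2]+.5)*5).astype(int);cv2.circle(z,tuple(int(v) for v in q),4,(0,0,255),1);cv2.imwrite(f"pics/m2{n}.png",z)
cv2.imwrite('pics/m2.png',cv2.resize(np.vstack([cv2.imread('pics/m2side.png'),cv2.imread('pics/m2top.png')]),(384,600)))
Rt=tool(-121.8,8)
d=np.array([np.cos(np.deg2rad(-121.8)),np.sin(np.deg2rad(-121.8))])
for e in (32+15,32+4,32,22,12,6,0):
    q=np.array([580,-81])*0+np.array([595,-57.5])-d*e
    print(e);rows([*q,76.5],Rt)
E
```

```text
t: 3.45
tcp_pos: [623.9, -15.1, 77.9]
eef_rot: [2.681, 1.49, -0.184]
wrist_force: [-0.0, -0.3, 1.0]
opening: -0.005
[623.90276328 -15.09819236  77.91240184] [-0.00251543 -0.2520378   1.02108119]
[239.37028574 184.30642767]
[270.15774433 187.49057231]
47
row [0.025, -0.015, -0.018, -0.067, -0.035, 0.033]
36
row [0.025, -0.015, -0.018, -0.248, -0.035, 0.059]
32
row [0.025, -0.015, -0.018, -0.315, -0.035, 0.068]
22
row [0.025, -0.015, -0.018, -0.48, -0.035, 0.091]
12
row [0.025, -0.015, -0.018, -0.645, -0.034, 0.114]
6
row [0.025, -0.015, -0.018, -0.744, -0.034, 0.127]
0
row [0.025, -0.015, -0.018, -0.843, -0.034, 0.141]
```

View pics/m2.png

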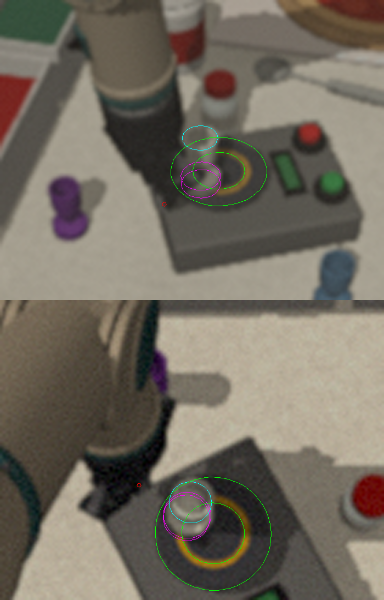

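```bash
python3 -m creep '[[0,0,0,-0.08,-0.035,0.03,1],[0,0,0,-0.16,-0.035,0.045,1],[0,0,0,-0.22,-0.035,0.055,1],[0,0,0,-0.26,-0.035,0.06,1],[0,0,0,-0.3,-0.035,0.065,1],[0,0,0,-0.34,-0.035,0.07,1],[0,0,0,-0.38,-0.035,0.076,1],[0,0,0,-0.42,-0.035,0.082,1],[0,0,0,-0.46,-0.035,0.088,1],[0,0,0,-0.5,-0.035,0.094,1],[0,0,0,-0.54,-0.035,0.1,1],[0,0,0,-0.58,-0.035,0.105,1],[0,0,0,-0.6,-0.035,0.108,1],[0,0,0,-0.6,-0.035,0.108,1]]' 20
cat > look.py <<'E'
from h import *
import sys
k=sys.argv[1];cup=eval(sys.argv[2]);pan=(580,-81)
s=ctrl.state();print(s['t'],s['tcp_pos'],s['wrist_force'])
for n,b in(("side",(200,130,320,210)),("top",(240,155,360,235))):
    im=snapshot(n);cv2.imwrite(f"pics/raw{k}{n}.png",im);z=overlay(n,im,cup,pan,f"pics/{k}{n}.png",b,5)
    for th in("cup_foot","pan_center"):
        print(n,th,[(at(n,e['xy'],72),round(e['confidence'],2)) for e in tip_of(n,th)])
a=[cv2.imread(f'pics/{k}{n}.png') for n in("side","top")]
cv2.imwrite(f'pics/{k}.png',cv2.resize(np.vstack(a),(450,600)))
E
python3 look.py p1 '(582,-77)'
```

```text
t: 5.3
tcp_pos: [601.7, -45.1, 75.3]
eef_rot: [2.682, 1.49, -0.187]
wrist_force: [-0.6, -0.3, 0.0]
opening: 0.001
5.3 [601.65297637 -45.13946795  75.28197069] [-0.60179387 -0.27330774  0.04388986]
side cup_foot [(array([707.4,  30.2]), 0.81), (array([590.2, -76.3]), 0.65)]
side pan_center [(array([575.8, -84.1]), 0.57), (array([666.8, 396.1]), 0.55)]
top cup_foot [(array([589.1, -73.3]), 0.87), (array([664.7, 356.7]), 0.21)]
top pan_center [(array([581. , -77.8]), 0.62)]
```

View pics/p1.png

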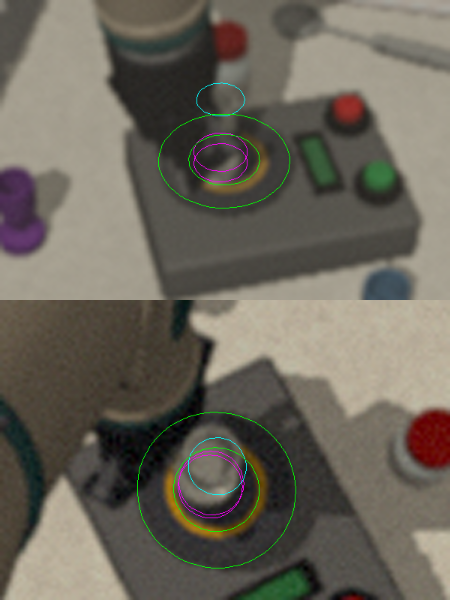

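```bash
python3 -m creep '[[0,0,0,0.15,0,0,1],[0,0,0,0.5,0,0.0,1],[0,0,0,1.2,0,-0.5,1],[0,0,0,1.8,0,-1,1],[0,0,0,1.8,0,-1,1],[0,0,0,1.8,0,-1,1]]' 20
python3 look.py p2 '(587.5,-75)'
```

```text
t: 6.35
tcp_pos: [662.3, 53.9, 119.1]
eef_rot: [2.68, 1.492, -0.189]
wrist_force: [-0.3, -0.1, -0.2]
opening: -0.001
6.35 [662.2887674   53.89316951 119.06597275] [-0.27317752 -0.12907266 -0.16255433]
side cup_foot [(array([577.9, -79.8]), 0.76), (array([714.3,  39.8]), 0.62)]
side pan_center [(array([427.5,  63.2]), 0.62), (array([577.1, -83. ]), 0.57)]
top cup_foot [(array([583.6, -77.4]), 0.59), (array([728.7, -19.8]), 0.59)]
top pan_center [(array([588. , -82.4]), 0.92)]
```

View pics/p2.png

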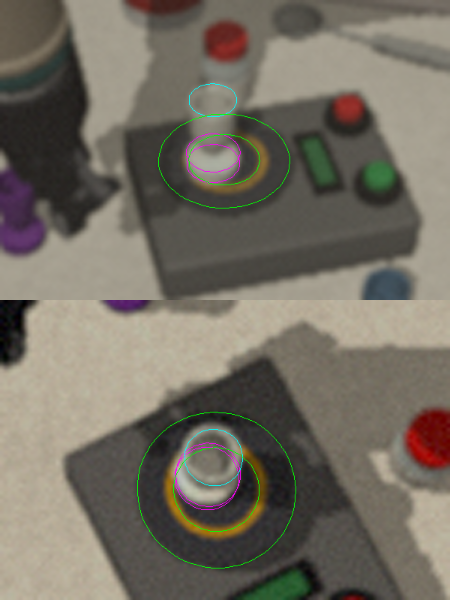

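```bash
cat > fit.py <<'E'
from h import *
import sys
from scipy.optimize import minimize
k=sys.argv[1];g=eval(sys.argv[2])
def sil(n,c,shape,S=8,box=None):
    x0,y0,x1,y1=box;m=np.zeros(((y1-y0)*S,(x1-x0)*S),np.uint8)
    for r,z0,z1 in((21,72,84),(7,84,112),(18,112,140)):
        P=np.vstack([circ(c,r,z0),circ(c,r,z1)]);q=((proj(n,P)-[x0,y0]+.5)*S)
        h=cv2.convexHull(q.astype(np.int32));cv2.fillConvexPoly(m,h,1)
    return cv2.resize(m.astype(np.float32),(x1-x0,y1-y0),interpolation=cv2.INTER_AREA)
for n in("side","top"):
    im=cv2.imread(f"pics/raw{k}{n}.png");pc=proj(n,[580,-81,72])[0].astype(int)
    box=(pc[0]-24,pc[1]-22,pc[0]+24,pc[1]+22);x0,y0,x1,y1=box
    b=(x0+2,y0+2,x1-2,y1-2)
    # ring by model fit on yellow-ness
    f=im[y0:y1,x0:x1].astype(float);yel=np.clip(np.minimum(f[...,2],f[...,1])-f[...,0]-15,0,60)
    whi=np.clip(f.min(2),40,130)
    reg=np.zeros(f.shape[:2],np.uint8);q=(proj(n,circ((580,-81),48,72))-[x0,y0]).astype(np.int32);cv2.fillConvexPoly(reg,q,1);reg=reg>0
    def ringm(c):
        S=8;m=np.zeros(((y1-y0)*S,(x1-x0)*S),np.uint8)
        for r,v in((32.5,1),(28,0)):
            qq=((proj(n,circ(c,r,72))-[x0,y0]+.5)*S).astype(np.int32);cv2.fillPoly(m,[qq],v)
        return cv2.GaussianBlur(cv2.resize(m.astype(np.float32),(x1-x0,y1-y0),interpolation=cv2.INTER_AREA),(0,0),.8)
    def fr(c): return -(ringm(c)*yel).sum()/np.sqrt((ringm(c)**2).sum())
    def fc(c):
        m=cv2.GaussianBlur(sil(n,c,None,8,box),(0,0),.8)[reg];w=whi[reg];return -np.corrcoef(m,w)[0,1]
    o=lambda F,g:minimize(F,g,method='Nelder-Mead',options=dict(initial_simplex=np.array([g,np.add(g,[6,0]),np.add(g,[0,6])]),xatol=.1,fatol=1e-5))
    a,c=o(fr,(580,-81)),o(fc,g)
    print(n,'ring',a.x.round(1),'cup',c.x.round(1),round(c.fun,3),'cup-ring',(c.x-a.x).round(1),np.hypot(*(c.x-a.x)).round(1))
E
python3 fit.py p2 '(587.5,-75)'; cp pics/side0.png pics/raw0side.png; cp pics/top0.png pics/raw0top.png; python3 fit.py 0 '(595,-57.5)'
```

```text
side ring [578.8 -79.2] cup [588.5 -73.4] -0.961 cup-ring [9.6 5.9] 11.3
top ring [581.5 -80.6] cup [590.7 -73.6] -0.935 cup-ring [9.2 7. ] 11.6
side ring [579.  -79.8] cup [596.7 -59. ] -0.953 cup-ring [17.8 20.7] 27.3
top ring [581.2 -80.7] cup [598.8 -59.1] -0.914 cup-ring [17.6 21.6] 27.8
```

Run:
```python
from h import *
Rt=tool(-145.7,8)
rows([628,-47.4,119],Rt)
rows([628,-47.4,76.5],Rt)
```

```text
row [0.662, 0.007, 4.704, -1.693, 0.395, 0.244]
row [0.662, 0.007, 4.704, -1.594, 0.395, 0.946]
```

```bash
python3 -m creep '[[0.66,0,4.7,-0.5,0.2,0.1,1],[0.66,0,4.7,-1.0,0.3,0.15,1],[0.66,0,4.7,-1.5,0.39,0.24,1],[0.66,0,4.7,-1.69,0.395,0.24,1],[0.66,0,4.7,-1.69,0.395,0.24,1],[0.66,0,4.7,-1.65,0.395,0.6,1],[0.66,0,4.7,-1.594,0.395,0.94,1],[0.66,0,4.7,-1.594,0.395,0.94,1],[0.66,0,4.7,-1.594,0.395,0.94,1]]' 20
python3 - <<'E'
from h import *
print(ctrl.state()['tcp_pos'])
Rt=tool(-145.7,8);a=np.deg2rad(-145.7);d=np.array([np.cos(a),np.sin(a)])
for e in(40,33,31,25,20): print(e);rows([*(np.array([589.6,-73.5])-d*e),76.5],Rt)
E
```

```text
t: 7.78
tcp_pos: [629.1, -46.2, 77.3]
eef_rot: [2.954, 0.916, -0.205]
wrist_force: [0.1, 0.6, 0.6]
opening: 0.001
[629.06870148 -46.23113119  77.30527659]
40
row [0.013, -0.006, 0.03, -0.13, 0.004, 0.032]
33
row [0.013, -0.006, 0.03, -0.245, 0.004, 0.048]
31
row [0.013, -0.006, 0.03, -0.278, 0.004, 0.053]
25
row [0.013, -0.006, 0.03, -0.377, 0.004, 0.066]
20
row [0.013, -0.006, 0.03, -0.46, 0.003, 0.078]
```

```bash
python3 -m creep '[[0,0,0,-0.08,0,0.015,1],[0,0,0,-0.14,0,0.025,1],[0,0,0,-0.18,0,0.03,1],[0,0,0,-0.22,0,0.035,1],[0,0,0,-0.26,0,0.04,1],[0,0,0,-0.3,0,0.045,1],[0,0,0,-0.34,0,0.05,1],[0,0,0,-0.38,0,0.055,1],[0,0,0,-0.42,0,0.06,1],[0,0,0,-0.43,0,0.06,1],[0,0,0,-0.43,0,0.06,1],[0,0,0,-0.43,0,0.06,1]]' 20
python3 -m creep '[[0,0,0,0.1,0,0,1],[0,0,0,0.4,0,0,1],[0,0,0,0.9,0,-0.5,1],[0,0,0,1.7,0,-1.2,1],[0,0,0,1.7,0,-1.6,1],[0,0,0,1.7,0,-1.6,1]]' 20
python3 look.py p3 '(580.3,-80)'; python3 fit.py p3 '(580.3,-80)'
```

```text
t: 9.28
tcp_pos: [607.1, -61.4, 77.2]
eef_rot: [2.955, 0.915, -0.206]
wrist_force: [1.6, 0.2, -0.6]
opening: 0.001
t: 10.02
tcp_pos: [703.3, 3.8, 159.8]
eef_rot: [2.953, 0.916, -0.2]
wrist_force: [0.1, -1.0, -0.4]
opening: 0.003
10.025 [703.34512314   3.78821801 159.82662667] [ 0.14824753 -1.01464342 -0.39441217]
side cup_foot [(array([573.4, -82.9]), 0.77), (array([708. ,  31.1]), 0.52)]
side pan_center [(array([570.3, -85.7]), 0.6)]
top cup_foot [(array([585.8, -77.4]), 0.56), (array([729.4, -28.2]), 0.55)]
top pan_center [(array([587.6, -78.5]), 0.86)]
side ring [578.7 -80.1] cup [580.4 -78.5] -0.958 cup-ring [1.7 1.5] 2.3
top ring [581.3 -81. ] cup [582.6 -78.5] -0.934 cup-ring [1.3 2.5] 2.8
```

View pics/p3.png

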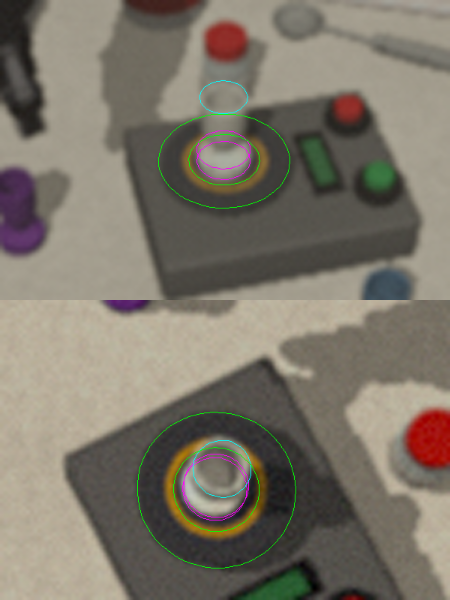

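Run:
```python
from h import *
Rt=tool(-145.7,0)
s=ctrl.state()['tcp_pos']
rows([s[0],s[1],220],Rt);rows([459,-94.2,220],Rt);rows([459,-94.2,100],Rt)
```

```text
row [-0.009, 1.618, 0.009, -0.148, -0.001, -1.042]
row [-0.009, 1.618, 0.009, -4.343, -0.934, -0.445]
row [-0.009, 1.618, 0.009, -4.062, -0.932, 1.535]
```

```bash
python3 -m creep '[[0,0.8,0,-0.1,0,-1.04,1],[0,1.6,0,-0.148,0,-1.04,1],[0,1.6,0,-1,-0.2,-0.95,1],[0,1.62,0,-1.9,-0.4,-0.85,1],[0,1.62,0,-2.8,-0.6,-0.7,1],[0,1.62,0,-3.6,-0.8,-0.55,1],[0,1.62,0,-4.343,-0.934,-0.445,1],[0,1.62,0,-4.343,-0.934,-0.445,1],[0,1.62,0,-4.343,-0.934,-0.445,1],[0,1.62,0,-4.343,-0.934,-0.445,1]]' 20
python3 - <<'E'
from h import *
Rt=tool(-145.7,0)
rows([459,-94.2,100],Rt);rows([459,-94.2,76],Rt)
E
```

```text
t: 11.58
tcp_pos: [461.1, -93.6, 220.5]
eef_rot: [3.0, 0.931, 0.004]
wrist_force: [0.4, 0.0, -0.7]
opening: 0.001
row [0.012, -0.026, 0.037, -0.039, -0.014, 2.008]
row [0.012, -0.026, 0.037, -0.04, -0.014, 2.408]
```

```bash
python3 -m creep '[[0,0,0,-0.01,0,0.9,1],[0,0,0,-0.01,0,1.7,1],[0,0,0,-0.01,0,2.1,1],[0,0,0,-0.01,0,2.3,1],[0,0,0,-0.01,0,2.3,1],[0,0,0,-0.01,0,2.3,1],[0,0,0,-0.01,0,2.3,1]]' 20
python3 - <<'E'
from h import *
Rt=tool(-145.7,0)
rows([459,-94.2,66],Rt)
p=ctrl.state()['tcp_pos'];print(p)
A=[]
for n,b in(("side",(260,130,340,210)),("top",(270,200,350,280))):
    im=snapshot(n);z=cv2.resize(im[b[1]:b[3],b[0]:b[2]],None,fx=6,fy=6,interpolation=cv2.INTER_CUBIC)
    q=((proj(n,p)[0]-b[:2]+.5)*6).astype(int);cv2.circle(z,(int(q[0]),int(q[1])),4,(255,0,255),1);A.append(z)
cv2.imwrite("pics/t1.png",cv2.resize(np.hstack(A),(800,400)))
E
```

```text
t: 12.45
tcp_pos: [460.5, -94.4, 83.6]
eef_rot: [3.0, 0.929, 0.006]
wrist_force: [-0.9, -0.2, 0.0]
opening: -0.001
row [0.021, -0.041, 0.023, -0.021, -0.017, 0.292]
[460.5264852  -94.35310721  83.55213441]
```

View pics/t1.png

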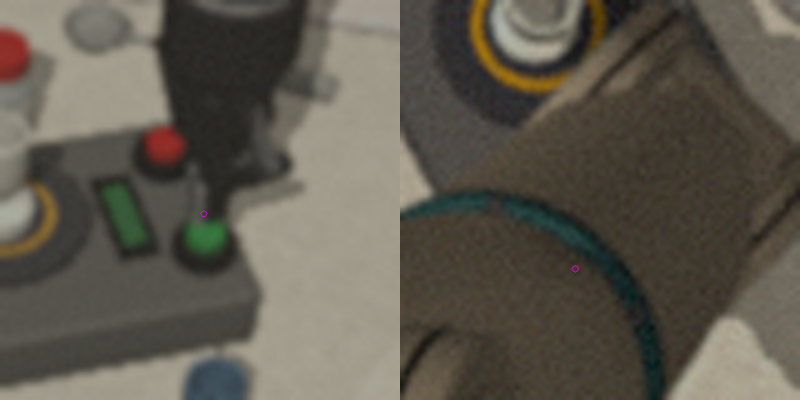

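```bash
python3 -m creep '[[0,0,0,0,0,0.1,1],[0,0,0,0,0,0.2,1],[0,0,0,0,0,0.24,1],[0,0,0,0,0,0.26,1],[0,0,0,0,0,0.275,1],[0,0,0,0,0,0.275,1],[0,0,0,0,0,0.275,1]]' 20
```

```text
t: 13.42
tcp_pos: [459.9, -94.2, 66.3]
eef_rot: [-3.001, -0.929, -0.004]
wrist_force: [-0.2, -0.1, 5.2]
opening: -0.002
```

```bash
python3 -m creep '[[0,0,0,0,0,0.01,1],[0,0,0,0,0,0.02,1],[0,0,0,0,0,0.02,1],[0,0,0,0,0,0.02,1]]' 20
python3 -m creep '[[0,0,0,0,0,-0.1,1],[0,0,0,0,0,-0.5,1],[0,0,0,0,0,-1.3,1],[0,0,0,0,0,-2.1,1],[0,0,0,-0.3,0.8,-2.3,1],[0,0,0,-0.5,1.7,-2.3,1],[0,0,0,-0.5,2.6,-2.3,1],[0,0,0,-0.5,3.5,-2.3,1],[0,0,0,-0.5,3.5,-2.3,1],[0,0,0,-0.5,3.5,-2.3,1],[0,0,0,-0.5,3.5,-2.3,1]]' 20
python3 look.py p4 '(581.5,-78.5)'; python3 fit.py p4 '(580.3,-80)'
```

```text
t: 13.92
tcp_pos: [459.9, -94.3, 65.9]
eef_rot: [-3.001, -0.928, -0.005]
wrist_force: [-2.1, 1.2, 16.4]
opening: 0.006
t: 15.3
tcp_pos: [552.8, -283.0, 202.7]
eef_rot: [-2.999, -0.93, -0.002]
wrist_force: [0.7, -0.5, -0.4]
opening: -0.0
15.3 [ 552.78615316 -283.02057481  202.67214237] [ 0.68267571 -0.5091692  -0.4030574 ]
side cup_foot [(array([576.4, -84.4]), 0.82), (array([711.8,  36.5]), 0.59)]
side pan_center [(array([580.1, -81.5]), 0.84), (array([577.9, -85.4]), 0.53)]
top cup_foot [(array([728.1, -27.1]), 0.59), (array([581.9, -73.1]), 0.5), (array([549.6, 327.9]), 0.37)]
top pan_center [(array([573.1, -76.1]), 0.63), (array([545.1, 324.5]), 0.17)]
side ring [578.7 -80. ] cup [580.4 -78.6] -0.955 cup-ring [1.7 1.4] 2.2
top ring [581.3 -80.9] cup [582.6 -78.4] -0.925 cup-ring [1.3 2.5] 2.8
```

View pics/p4.png

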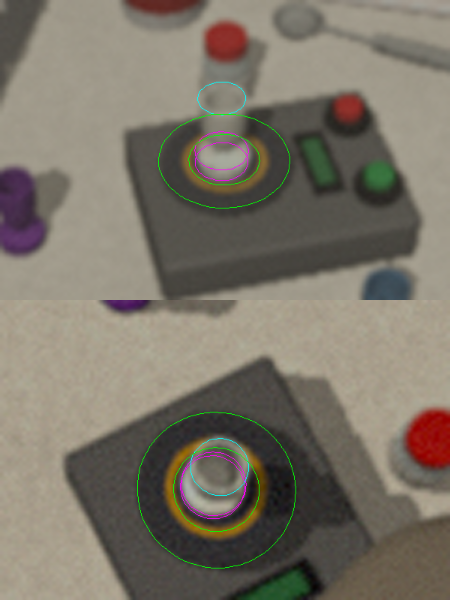

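```bash
python3 -c "
from cell import order
print(order.close_job())"
```

```text
the job is handed in; nothing more can be done
None
```

The cup now stands inside the yellow ring, and the green tare button was pressed all the way down. I handed the job in at about 15 s, well under the 42 s limit.

- **Cup:** I slid it with two gentle pushes low on the foot, using the closed, slightly tilted fingertips. The first push let the cup slip about 4 mm sideways, so I measured again and corrected with a second push. The final image fits put the foot 2.2 mm (side camera) and 2.8 mm (top camera) off the ring's centre, against 7 mm allowed. The cup was upright, and its position was the same before and after the button press.
- **Tare button:** I pressed it after letting go of the cup. The tip reached z = 65.9 mm, where fully down is 66 mm. The force rose from about 5 N to 16 N, which shows it hit the end stop. Afterwards I moved the arm clear.
- **Everything else:** I did not touch the red button or the other items on purpose, and nothing in the pictures suggests they moved. I did not measure their positions separately.

**Readings that disagreed:** the networks' points for the cup foot and pan centre scattered by about 3–10 mm. One early tare point from the side camera was about 150 mm off. I relied on colour and outline fits instead, and those agreed between the two cameras to about 2–3 mm in absolute position and about 1 mm for the cup relative to the ring.

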